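# Park the screw press: crank to the stop, back off a quarter turn

## Task

Park the hand screw press: crank its handwheel clockwise (seen from above) by the handle until you feel the carriage come up against its upper stop, without forcing it, then back the wheel off a quarter turn so that the screw cannot jam. Let go of the handle, and leave the module in the press and the things lying around it where they are.

Things in the scene. Friction and masses are not known exactly. Their poses are not given: they have to be found in the camera images.
- press: the hand screw press, bolted to the bench: grey base 180 x 180 x 20 mm, two upright guide columns, a grey bridge (top 205 mm above the bench) with the handwheel on it, a white closed case on its +x side, a white scale on its -y side. Origin: centre of the underside of the base, under the wheel's axis; z up
- wheel_axis (a point): point on the handwheel's vertical axis, 271 mm above the bench, level with the middle of the crank handle. Cranking CLOCKWISE seen from above raises the carriage, 20 mm per turn. Free running takes about 3 N at the handle. Anticlockwise the carriage meets its lower end 0.4 turn from the start; that is not the stop meant. The wheel stays where it is left
- wheel: the dark handwheel on the bridge, 132 mm across; origin on its axis 205 mm above the bench, its x axis points to the crank handle. Rim 229 to 241 mm above the bench, hub no higher
- handle (a point): middle of the black crank handle: upright cylinder 24 mm thick, 55 mm tall (242 to 297 mm above the bench, this point 271 mm), on the wheel's rim 60 mm from the wheel's axis. It revolves freely about its own upright axis, so a gripper holding it can travel round the circle without turning itself
- carriage: aluminium crosshead 165 mm wide that rides up the columns on the screw; origin at the centre of its underside, 78 mm above the bench at the start. Its upper stop is hidden in the case and set differently each time, 1.6 to 3.1 turns from the start. It is slightly springy: past first touch the push at the handle rises roughly 0.7 N per mm of handle travel; 10 N above free running is a clear stop
- pointer_top (a point): top face of the carriage's black pointer, by the scale; rises with the carriage
- drag_edge (a point): underside of the red drag pointer by the scale. The carriage's black pointer pushes it up and it stays at the highest point reached, so once the carriage comes back down, the gap between this and pointer_top shows how far it came back (20 mm per turn: 5 mm for a quarter turn)
- module: white test module 75 x 55 x 24 mm, loose on the press base under the carriage; origin at the centre of its underside
- heatsink: finned aluminium heatsink 100 x 70 x 40 mm beside the press; origin at the centre of its underside
- screwdriver: orange-handled screwdriver 190 mm long lying on the bench; bystander
- wrench: steel wrench 160 mm long lying on the bench; bystander
- multimeter: grey multimeter 160 x 80 x 36 mm lying on the bench; bystander
- parts_bin: open blue bin 160 x 100 x 70 mm; bystander
- terminal_block: green terminal block 40 x 100 x 25 mm; bystander

How it is judged:
By the outcome, as a careful person would: the job done as asked, in the order asked, and still so for the second after the job is handed in, with the robot touching nothing.
It also fails if it takes over 69 s, if anything falls off the work surface, if the arm or the gripper's body presses on something with over 40 N, if the wrist force passes 120 N, or if a joint passes its speed limit or range.

## Robot

A 6-joint arm with a two-finger parallel gripper is mounted at the origin on the work surface. World frame = base frame: x ahead of the robot, y to its left, z up, the work surface at z = 0. Lengths are in m, angles in rad, forces in N, time in s.
With the tool pointing down it reaches from about 0.35 to 0.775 m from the base axis. Payload 5.5 kg.
Tool frame: the origin (TCP) lies midway between the tips of the shut fingers; the grasp point (between the pads) lies 19 mm behind it (env.tcp_to_grasp is the distance from the TCP to the grasp point, in m); z points along the fingers, y is the direction in which the jaws open and shut (so a half turn about z gives the same grasp; the last joint's range is limited). The gripper opens to 85 mm and grips with 20 to 120 N. Pads are 22 mm wide; open, the fingers measure 114 mm over their backs; the gripper's body (76 mm by 85 mm) begins 54 mm behind the grasp point. The pads swing forward as they close: fully open they stand 13 mm farther back than shut.
Start: joints at [-1.312, 0.313, 0.046, 1.304, 0, 1.431], TCP at [0.223, -0.53, 0.231] pointing down, gripper open.
Joint ranges: [-2.76, 2.76], [-0.86, 1.69], [-1.03, 1.26], [-2.2, 2.34], [-1.47, 1.5], [-3.14, 3.14]. Speed limits (rad/s): [2.57, 2.57, 3.14, 3.14, 3.14, 3.14].

## Interface

Orientations are given as a unit quaternion [w, x, y, z].
In Python, from workcell import get_state, viewer, hand_in, finder, env gives the robot as it stands.
- The arm moves only by the tool arm_command, never from a script. Its argument "motion" is a list of rows, each an object of numbers: "x", "y", "z": the shift along the tool's x, y, z in mm; "rx", "ry", "rz": the turn, a rotation vector about the tool's x, y, z in degrees; "hand": the closure, from -1 (fully open) to 1 (shut). A call has 1 to 10 rows; each row is the pose to reach, as a shift and turn from the pose commanded when the call began, along the tool's axes at that moment; what a row does not reach only later rows make up. A row lasts 1/8 s, in which the tool goes at most 62.5 mm and 10.7 degrees, less where a joint would pass 70% of its speed; a pose out of reach is approached as far as the arm can. A call with a gripper value outside its range is refused whole. The fingers move at their own pace and stop on an object; "force" is the grip in N (left out, the last holds). Time passes only in rows, so rows that repeat a pose let the fingers close. It gives the time, the measured TCP pose, the force and the opening at its end, in the units of the state.
- get_state(): the state, without advancing time (a new reading comes with each control period).
- viewer.read_camera(name): name is "scene" or "top" or "wrist"; returns a dict with "image" (420x560x3 uint8, red, green, blue), "z_map" (420x560 float32, m along the optical axis (not along the pixel's ray), 0 where there is no reading), "intrinsics" (3x3 intrinsics, pixels), "k1" (the pictures are not rectified: a ray, as slopes to the right and down, at radius r is drawn at 1 + k1 r^2 times it, then the intrinsics apply), "rvec" (rotation vector, rad) and "tvec" (3), from world to camera coordinates, as OpenCV has them. Camera axes: x right, y down, z forward; pixel columns grow to the right and rows downward; lengths in m; the calibration is good to about 2 mm. A picture is of the moment at which its call begins.
- hand_in(): hands the job in, once; it reports no verdict.
Trained networks look in a picture, given as the dict that the camera call returned (one of the last four; its "shot" number tells which), for a name from the list of things; names that differ only in an ending like _2 or _b are one class to them, and where a whole thing is asked for, a point or a joint stands for the part that bears it (a point fixed in the world has none). Each returns a list of dicts, best first, with "score" (0 to 1); they miss things now and then, are a little off and sometimes report something else, mostly with a low value. They report only what shows in the picture. A call takes as long as a camera call.
- finder.find_in(picture, query): "at" ([column, row] in pixels, amid what is visible of it).
- finder.masks_of(picture, query): "region" (420x560 bool, what is visible of it) and "at" ([column, row] in pixels, amid what is visible of it).
The state is a dict: "clock": time; "joint_pos": joint angles; "qvel": joint speeds; "tau": joint torques, N m; "tcp_pos": TCP position; "orientation": TCP orientation; "wrist_force": force on the tool from outside, world axes, zero at the start; "ft_torque": the same for the moment, N m; "finger_gap": finger opening in m.
Only numpy, scipy, OpenCV 4.12 (cv2) and the standard library are available. Lean on these libraries where they do the work, as an engineer would, in place of code of your own. Each camera call takes 0.05 s, during which the arm holds its last target.

## Working session

There is one attempt and no reset: what is moved stays moved. The work goes in short steps, Python scripts to look and compute and a tool call to move; the robot and the scene stay as the last step left them, time stands still between calls to the robot, and variables do not carry over. Pictures are saved under pics/ and viewed, and the job is handed in when it is done.

Besides the shell and the picture viewer there is one more tool, called after "Call:" as name(argument=value, ...) on one line, values as JSON. arm_command: Moves the arm, as the interface text tells. Its arguments: {"type":"object","properties":{"motion":{"type":"array","items":{"type":"object","properties":{"x":{"type":"number"},"y":{"type":"number"},"z":{"type":"number"},"rx":{"type":"number"},"ry":{"type":"number"},"rz":{"type":"number"},"hand":{"type":"number"}}}},"force":{"type":"number"}},"required":["motion"]}

```bash
mkdir -p pics; ls
cat > h.py <<'E'
import numpy as np, cv2
from workcell import get_state, viewer, hand_in, finder, env
from scipy.spatial.transform import Rotation as R
def save(p,n): cv2.imwrite('pics/'+n+'.png',cv2.cvtColor(p['image'],cv2.COLOR_RGB2BGR))
def world(p,u,v,z=None):
    K=np.array(p['intrinsics']);k1=p['k1']
    a=np.array([(u-K[0,2])/K[0,0],(v-K[1,2])/K[1,1]]);b=a.copy()
    for _ in range(20): b=a/(1+k1*(b@b))
    Rm=R.from_rotvec(np.array(p['rvec']).ravel()).as_matrix();t=np.array(p['tvec']).ravel()
    ray=np.array([b[0],b[1],1.]);d=Rm.T@ray;c=-Rm.T@t
    if z is None: return c+d*p['z_map'][int(round(v)),int(round(u))]
    return c+d*(z-c[2])/d[2]
def cloud(p,m):
    return np.array([world(p,u,v) for v,u in zip(*np.nonzero(m&(p['z_map']>0)))])
def st():
    s=get_state(); print({k:np.round(v,4).tolist() for k,v in s.items()})
    return s
E
python3 - <<'E'
from h import *
st()
for n in ['scene','top']:
    p=viewer.read_camera(n); save(p,n+'0')
    for q in ['wheel','handle','wheel_axis','pointer_top','drag_edge']:
        try:
            for f in finder.find_in(p,q)[:2]: 
                print(n,q,np.round(f['at'],1),round(f['score'],2),np.round(world(p,*f['at']),4))
        except Exception as e: print(n,q,e)
    for q in ['handle','wheel']:
        r=finder.masks_of(p,q)
        if r:
            c=cloud(p,r[0]['region']); print(q,len(c),c.min(0).round(4),c.max(0).round(4),np.median(c,0).round(4))
E
```

```text
pics
{'clock': 0.0, 'joint_pos': [-1.3116, 0.314, 0.045, 1.3036, -0.0, 1.4312], 'qvel': [0.0011, 0.0005, -0.0005, -0.0004, -0.0002, -0.0006], 'tau': [0.0011, -48.0619, 29.8537, 0.0191, 0.0001, -0.0], 'tcp_pos': [0.2231, -0.5294, 0.2304], 'orientation': [-0.0009, 0.9802, 0.1981, -0.0001], 'wrist_force': [0.4273, -0.0709, 0.2013], 'ft_torque': [-0.0301, 0.0279, 0.0241], 'finger_gap': 0.0852}
scene wheel [289.1 201.6] 0.64 [0.5108 0.0354 0.2441]
scene handle [269.5 190.6] 0.41 [0.5568 0.0007 0.2801]
scene wheel_axis [286.3 232.7] 0.72 [0.5535 0.0984 0.194 ]
scene pointer_top [288.  245.5] 0.73 [0.5364 0.0835 0.1037]
scene drag_edge [264.5 160.7] 0.51 [ 0.3864 -0.3745  0.0318]
handle 98 [ 0.5449 -0.0131  0.2518] [0.5636 0.0043 0.3007] [ 0.5559 -0.0009  0.2783]
wheel 702 [ 0.3312 -0.2405  0.0004] [0.5706 0.0947 0.3007] [0.5175 0.0233 0.242 ]
top wheel [281.1 233.4] 0.62 [0.5116 0.0232 0.2409]
top wheel_axis [279.  239.7] 0.89 [0.4966 0.0279 0.2397]
top wheel_axis [238.6 157.7] 0.33 [0.7544 0.1523 0.0243]
top pointer_top [279.2 239.3] 0.57 [0.4976 0.0275 0.2404]
wheel 1346 [ 0.4416 -0.0465 -0.0024] [0.6074 0.102  0.2979] [0.5117 0.0254 0.2397]
```

View pics/scene0.png

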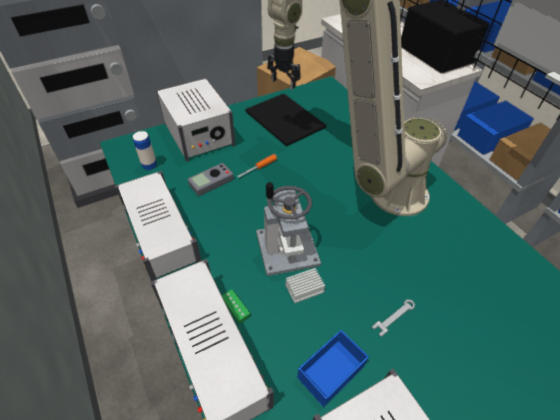

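View pics/top0.png

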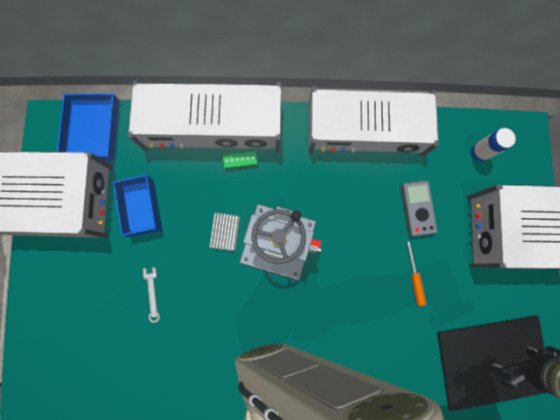

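```bash
cat > fit.py <<'E'
from h import *
from scipy.optimize import least_squares
def fit(p):
    m=np.zeros((420,560),bool); m[190:290,230:330]=1
    c=cloud(p,m)
    hp=c[(c[:,2]>0.285)&(c[:,2]<0.31)]
    rim=c[(c[:,2]>0.225)&(c[:,2]<0.25)]
    def res(x): 
        r=np.hypot(rim[:,0]-x[0],rim[:,1]-x[1]); return np.where(r>0.045, r-0.060,0)
    # robust: annulus 50..66 rim
    x=least_squares(lambda x: (lambda r: np.clip(np.abs(r-0.0595)-0.0065,0,.02)*(r>0.04))(np.hypot(rim[:,0]-x[0],rim[:,1]-x[1])),rim[:,:2].mean(0)+1e-4,method='dogbox',diff_step=1e-3).x
    d=rim[:,:2]
    hull=cv2.convexHull((d*1e3).astype(np.float32)); (cc,rr)=cv2.minEnclosingCircle(hull)
    print('fit',x,'encl',np.array(cc),rr,'n',len(rim),len(hp)); 
    if len(hp): print('handle',hp.mean(0),hp.min(0),hp.max(0))
    return d,hp
if __name__=='__main__':
    p=viewer.read_camera('top'); d,hp=fit(p)
    im=cv2.resize(cv2.cvtColor(p['image'],cv2.COLOR_RGB2BGR)[180:300,220:340],None,fx=5,fy=5,interpolation=cv2.INTER_CUBIC); cv2.imwrite('pics/topcrop.png',im)
    p=viewer.read_camera('wrist'); save(p,'wrist0')
E
python3 fit.py
```

```text
fit [0.50348297 0.03118506] encl [505.91641235  29.76435089] 65.66879272460938 n 1105 74
handle [ 0.55053806 -0.00888644  0.29395001] [ 0.54073334 -0.02068088  0.28521025] [5.61577886e-01 2.24826024e-04 2.99307466e-01]
```

View pics/topcrop.png

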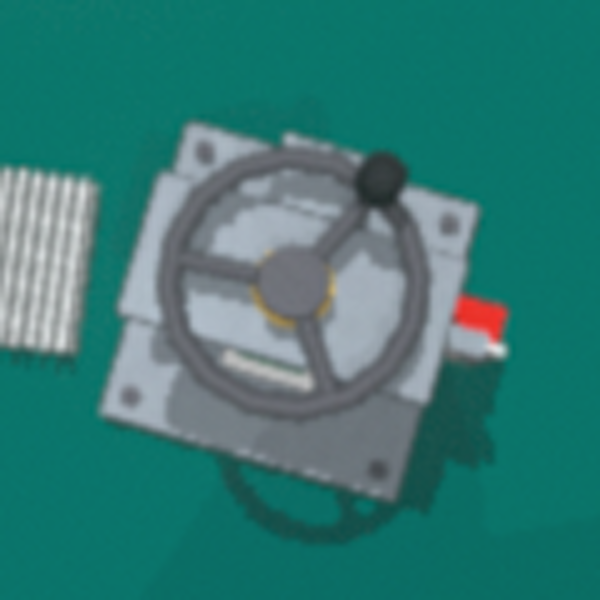

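The top view shows the wheel hub at full-frame pixel (279,237) and the handle at (296,216). The red drag pointer is on the right, at (316,243). I fit the axis at about (0.506, 0.030) and the handle at (0.5505, -0.009). Next I raise the arm and move over the handle.

Call:
arm_command(motion=[{"x": 0,"y": 0,"z": -50,"hand": -1},{"x": 30,"y": -21,"z": -110,"rz": -8},{"x": 80,"y": -56,"z": -120,"rz": -16},{"x": 130,"y": -91,"z": -120,"rz": -24},{"x": 180,"y": -126,"z": -120,"rz": -32},{"x": 230,"y": -161,"z": -120,"rz": -40},{"x": 280,"y": -196,"z": -120,"rz": -48},{"x": 330,"y": -231,"z": -120,"rz": -56},{"x": 380,"y": -266,"z": -120,"rz": -64},{"x": 430,"y": -301,"z": -120,"rz": -67.15}])

```text
invalid input at $.motion[0]: expected keys x, y, z, rx, ry, rz, hand
```

Run:
```python
from h import *
st()
```

```text
{'clock': 0.9, 'joint_pos': [-1.3116, 0.3132, 0.0461, 1.3036, 0.0, 1.4312], 'qvel': [0.0011, -0.0004, -0.0003, 0.0001, 0.0004, 0.0], 'tau': [0.0003, -48.0451, 29.8813, 0.0001, -0.0001, 0.0], 'tcp_pos': [0.2233, -0.5299, 0.2313], 'orientation': [0.0001, 0.9802, 0.1981, 0.0], 'wrist_force': [0.3018, -0.068, 0.509], 'ft_torque': [0.0467, 0.0226, 0.0291], 'finger_gap': 0.0855}
```

Call:
arm_command(motion=[{"x": 0,"y": 0,"z": -50,"rx": 0,"ry": 0,"rz": 0,"hand": -1},{"x": 30,"y": -21,"z": -100,"rx": 0,"ry": 0,"rz": -8,"hand": -1},{"x": 80,"y": -56,"z": -120,"rx": 0,"ry": 0,"rz": -16,"hand": -1},{"x": 130,"y": -91,"z": -120,"rx": 0,"ry": 0,"rz": -24,"hand": -1},{"x": 180,"y": -126,"z": -120,"rx": 0,"ry": 0,"rz": -32,"hand": -1},{"x": 230,"y": -161,"z": -120,"rx": 0,"ry": 0,"rz": -40,"hand": -1},{"x": 280,"y": -196,"z": -120,"rx": 0,"ry": 0,"rz": -48,"hand": -1},{"x": 330,"y": -231,"z": -120,"rx": 0,"ry": 0,"rz": -56,"hand": -1},{"x": 380,"y": -266,"z": -120,"rx": 0,"ry": 0,"rz": -64,"hand": -1},{"x": 430,"y": -301,"z": -120,"rx": 0,"ry": 0,"rz": -67.15,"hand": -1}])

```text
clock: 2.15
tcp_pos: [0.5035, -0.0837, 0.3516]
orientation: [0.0, 0.706, 0.708, 0.0]
wrist_force: [1.1, -0.3, -0.0]
finger_gap: 0.0852
```

Run:
```python
from h import *
p=viewer.read_camera('wrist'); save(p,'w1')
m=p['z_map']>0
c=cloud(p,m)
hp=c[(c[:,2]>0.285)&(c[:,2]<0.305)&(c[:,1]>-.06)&(c[:,1]<.1)&(c[:,0]>.43)&(c[:,0]<.6)]
print(len(hp)); 
if len(hp):print(hp.mean(0),hp.min(0),hp.max(0))
r=c[(c[:,2]>0.228)&(c[:,2]<0.248)]
if len(r): print(len(r),r.min(0),r.max(0),cv2.minEnclosingCircle((r[:,:2]*1e3).astype(np.float32)))
```

```text
1024
[ 0.54938311 -0.00995742  0.29332587] [ 0.5400652  -0.02145189  0.28510869] [0.56065653 0.00073526 0.29815475]
9151 [ 0.44025693 -0.03655269  0.22845327] [0.57083278 0.06913729 0.24346088] ((505.81201171875, 29.079933166503906), 65.83563232421875)
```

View pics/w1.png

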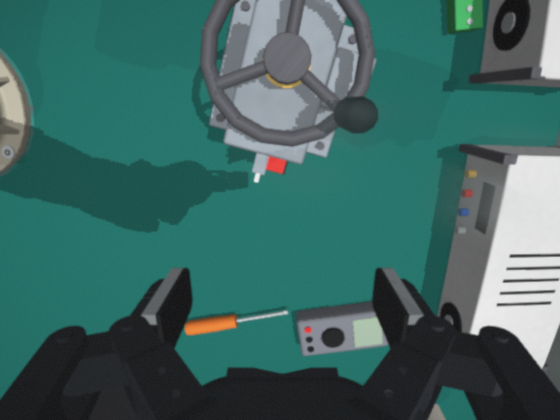

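Call:
arm_command(motion=[{"x": 38,"y": 24,"z": 0,"rx": 0,"ry": 0,"rz": 0,"hand": -1},{"x": 75,"y": 48,"z": 0,"rx": 0,"ry": 0,"rz": 0,"hand": -1},{"x": 75,"y": 48,"z": 0,"rx": 0,"ry": 0,"rz": 0,"hand": -1},{"x": 75,"y": 48,"z": 0,"rx": 0,"ry": 0,"rz": 0,"hand": -1}])

```text
clock: 2.7
tcp_pos: [0.5504, -0.0107, 0.3512]
orientation: [-0.0, 0.707, 0.707, -0.0]
wrist_force: [0.3, -0.3, -0.1]
finger_gap: 0.0852
```

Over the handle. I'll descend 99 mm and close gently.

Call:
arm_command(motion=[{"x": 0,"y": 0,"z": 33,"rx": 0,"ry": 0,"rz": 0,"hand": -1},{"x": 0,"y": 0,"z": 66,"rx": 0,"ry": 0,"rz": 0,"hand": -1},{"x": 0,"y": 0,"z": 99,"rx": 0,"ry": 0,"rz": 0,"hand": -1},{"x": 0,"y": 0,"z": 99,"rx": 0,"ry": 0,"rz": 0,"hand": -1},{"x": 0,"y": 0,"z": 99,"rx": 0,"ry": 0,"rz": 0,"hand": 1},{"x": 0,"y": 0,"z": 99,"rx": 0,"ry": 0,"rz": 0,"hand": 1},{"x": 0,"y": 0,"z": 99,"rx": 0,"ry": 0,"rz": 0,"hand": 1},{"x": 0,"y": 0,"z": 99,"rx": 0,"ry": 0,"rz": 0,"hand": 1},{"x": 0,"y": 0,"z": 99,"rx": 0,"ry": 0,"rz": 0,"hand": 1},{"x": 0,"y": 0,"z": 99,"rx": 0,"ry": 0,"rz": 0,"hand": 1}], force=60)

```text
clock: 3.95
tcp_pos: [0.5517, -0.0109, 0.2535]
orientation: [0.001, 0.707, 0.707, 0.001]
wrist_force: [2.0, -2.0, 5.6]
finger_gap: 0.0222
```

```bash
cat > arc.py <<'E'
import sys,numpy as np
# th_cmd_start, then list of steps ; current commanded pos assumed on circle (center, r)
def arc(t0,ts,r=60):
    a=np.radians(t0)
    print(t0,'->',ts[-1]); print('['+', '.join('{"x": %.1f, "y": %.1f, "z": 0, "rx": 0, "ry": 0, "rz": 0, "hand": 1}'%(r*(np.sin(b)-np.sin(a)),r*(np.cos(b)-np.cos(a))) for b in np.radians(ts))+']')
if __name__=='__main__':
    t0=float(sys.argv[1]); d=float(sys.argv[2]); n=int(sys.argv[3]); arc(t0,[t0-d*(i+1) for i in range(n)])
E
python3 arc.py -41.6 8 8
```

```text
-41.6 -> -105.6
[{"x": -5.9, "y": -6.0, "z": 0, "rx": 0, "ry": 0, "rz": 0, "hand": 1}, {"x": -10.8, "y": -12.7, "z": 0, "rx": 0, "ry": 0, "rz": 0, "hand": 1}, {"x": -14.8, "y": -20.1, "z": 0, "rx": 0, "ry": 0, "rz": 0, "hand": 1}, {"x": -17.7, "y": -27.9, "z": 0, "rx": 0, "ry": 0, "rz": 0, "hand": 1}, {"x": -19.5, "y": -36.1, "z": 0, "rx": 0, "ry": 0, "rz": 0, "hand": 1}, {"x": -20.2, "y": -44.4, "z": 0, "rx": 0, "ry": 0, "rz": 0, "hand": 1}, {"x": -19.6, "y": -52.8, "z": 0, "rx": 0, "ry": 0, "rz": 0, "hand": 1}, {"x": -18.0, "y": -61.0, "z": 0, "rx": 0, "ry": 0, "rz": 0, "hand": 1}]
```

Call:
arm_command(motion=[{"x": -5.9,"y": -6.0,"z": 0,"rx": 0,"ry": 0,"rz": 0,"hand": 1},{"x": -10.8,"y": -12.7,"z": 0,"rx": 0,"ry": 0,"rz": 0,"hand": 1},{"x": -14.8,"y": -20.1,"z": 0,"rx": 0,"ry": 0,"rz": 0,"hand": 1},{"x": -17.7,"y": -27.9,"z": 0,"rx": 0,"ry": 0,"rz": 0,"hand": 1},{"x": -19.5,"y": -36.1,"z": 0,"rx": 0,"ry": 0,"rz": 0,"hand": 1},{"x": -20.2,"y": -44.4,"z": 0,"rx": 0,"ry": 0,"rz": 0,"hand": 1},{"x": -19.6,"y": -52.8,"z": 0,"rx": 0,"ry": 0,"rz": 0,"hand": 1},{"x": -18.0,"y": -61.0,"z": 0,"rx": 0,"ry": 0,"rz": 0,"hand": 1}])

```text
clock: 4.95
tcp_pos: [0.4906, -0.0289, 0.2533]
orientation: [0.001, 0.707, 0.707, 0.001]
wrist_force: [3.0, 0.1, 4.4]
finger_gap: 0.0223
```

```bash
python3 arc.py -105.6 10 10;python3 arc.py -205.6 12 10
```

```text
-105.6 -> -205.6
[{"x": 3.7, "y": -9.8, "z": 0, "rx": 0, "ry": 0, "rz": 0, "hand": 1}, {"x": 9.0, "y": -18.8, "z": 0, "rx": 0, "ry": 0, "rz": 0, "hand": 1}, {"x": 15.8, "y": -26.7, "z": 0, "rx": 0, "ry": 0, "rz": 0, "hand": 1}, {"x": 23.9, "y": -33.4, "z": 0, "rx": 0, "ry": 0, "rz": 0, "hand": 1}, {"x": 33.0, "y": -38.5, "z": 0, "rx": 0, "ry": 0, "rz": 0, "hand": 1}, {"x": 42.9, "y": -42.0, "z": 0, "rx": 0, "ry": 0, "rz": 0, "hand": 1}, {"x": 53.2, "y": -43.7, "z": 0, "rx": 0, "ry": 0, "rz": 0, "hand": 1}, {"x": 63.6, "y": -43.6, "z": 0, "rx": 0, "ry": 0, "rz": 0, "hand": 1}, {"x": 73.9, "y": -41.7, "z": 0, "rx": 0, "ry": 0, "rz": 0, "hand": 1}, {"x": 83.7, "y": -38.0, "z": 0, "rx": 0, "ry": 0, "rz": 0, "hand": 1}]
-205.6 -> -325.6
[{"x": 10.7, "y": 6.6, "z": 0, "rx": 0, "ry": 0, "rz": 0, "hand": 1}, {"x": 19.8, "y": 15.2, "z": 0, "rx": 0, "ry": 0, "rz": 0, "hand": 1}, {"x": 26.9, "y": 25.6, "z": 0, "rx": 0, "ry": 0, "rz": 0, "hand": 1}, {"x": 31.6, "y": 37.2, "z": 0, "rx": 0, "ry": 0, "rz": 0, "hand": 1}, {"x": 33.9, "y": 49.5, "z": 0, "rx": 0, "ry": 0, "rz": 0, "hand": 1}, {"x": 33.5, "y": 62.0, "z": 0, "rx": 0, "ry": 0, "rz": 0, "hand": 1}, {"x": 30.6, "y": 74.2, "z": 0, "rx": 0, "ry": 0, "rz": 0, "hand": 1}, {"x": 25.2, "y": 85.5, "z": 0, "rx": 0, "ry": 0, "rz": 0, "hand": 1}, {"x": 17.5, "y": 95.5, "z": 0, "rx": 0, "ry": 0, "rz": 0, "hand": 1}, {"x": 8.0, "y": 103.6, "z": 0, "rx": 0, "ry": 0, "rz": 0, "hand": 1}]
```

Clean, at about 3 N. I'll carry on round.

Call:
arm_command(motion=[{"x": 3.7,"y": -9.8,"z": 0,"rx": 0,"ry": 0,"rz": 0,"hand": 1},{"x": 9.0,"y": -18.8,"z": 0,"rx": 0,"ry": 0,"rz": 0,"hand": 1},{"x": 15.8,"y": -26.7,"z": 0,"rx": 0,"ry": 0,"rz": 0,"hand": 1},{"x": 23.9,"y": -33.4,"z": 0,"rx": 0,"ry": 0,"rz": 0,"hand": 1},{"x": 33.0,"y": -38.5,"z": 0,"rx": 0,"ry": 0,"rz": 0,"hand": 1},{"x": 42.9,"y": -42.0,"z": 0,"rx": 0,"ry": 0,"rz": 0,"hand": 1},{"x": 53.2,"y": -43.7,"z": 0,"rx": 0,"ry": 0,"rz": 0,"hand": 1},{"x": 63.6,"y": -43.6,"z": 0,"rx": 0,"ry": 0,"rz": 0,"hand": 1},{"x": 73.9,"y": -41.7,"z": 0,"rx": 0,"ry": 0,"rz": 0,"hand": 1},{"x": 83.7,"y": -38.0,"z": 0,"rx": 0,"ry": 0,"rz": 0,"hand": 1}])

```text
clock: 6.2
tcp_pos: [0.4522, 0.0546, 0.2532]
orientation: [0.002, 0.707, 0.707, -0.0]
wrist_force: [2.4, -3.8, 5.8]
finger_gap: 0.0221
```

Call:
arm_command(motion=[{"x": 10.7,"y": 6.6,"z": 0,"rx": 0,"ry": 0,"rz": 0,"hand": 1},{"x": 19.8,"y": 15.2,"z": 0,"rx": 0,"ry": 0,"rz": 0,"hand": 1},{"x": 26.9,"y": 25.6,"z": 0,"rx": 0,"ry": 0,"rz": 0,"hand": 1},{"x": 31.6,"y": 37.2,"z": 0,"rx": 0,"ry": 0,"rz": 0,"hand": 1},{"x": 33.9,"y": 49.5,"z": 0,"rx": 0,"ry": 0,"rz": 0,"hand": 1},{"x": 33.5,"y": 62.0,"z": 0,"rx": 0,"ry": 0,"rz": 0,"hand": 1},{"x": 30.6,"y": 74.2,"z": 0,"rx": 0,"ry": 0,"rz": 0,"hand": 1},{"x": 25.2,"y": 85.5,"z": 0,"rx": 0,"ry": 0,"rz": 0,"hand": 1},{"x": 17.5,"y": 95.5,"z": 0,"rx": 0,"ry": 0,"rz": 0,"hand": 1},{"x": 8.0,"y": 103.6,"z": 0,"rx": 0,"ry": 0,"rz": 0,"hand": 1}])

```text
clock: 7.45
tcp_pos: [0.5554, 0.0645, 0.2534]
orientation: [-0.001, 0.707, 0.708, 0.001]
wrist_force: [0.1, 3.8, 8.1]
finger_gap: 0.0225
```

```bash
python3 arc.py -325.6 11 10;python3 arc.py -435.6 11 10; python3 -c "
from arc import *
t=-545.6
"; python3 arc.py -545.6 11 5
```

```text
-325.6 -> -435.6
[{"x": -10.1, "y": 5.6, "z": 0, "rx": 0, "ry": 0, "rz": 0, "hand": 1}, {"x": -21.0, "y": 9.1, "z": 0, "rx": 0, "ry": 0, "rz": 0, "hand": 1}, {"x": -32.4, "y": 10.5, "z": 0, "rx": 0, "ry": 0, "rz": 0, "hand": 1}, {"x": -43.9, "y": 9.7, "z": 0, "rx": 0, "ry": 0, "rz": 0, "hand": 1}, {"x": -55.0, "y": 6.7, "z": 0, "rx": 0, "ry": 0, "rz": 0, "hand": 1}, {"x": -65.3, "y": 1.6, "z": 0, "rx": 0, "ry": 0, "rz": 0, "hand": 1}, {"x": -74.5, "y": -5.3, "z": 0, "rx": 0, "ry": 0, "rz": 0, "hand": 1}, {"x": -82.2, "y": -13.9, "z": 0, "rx": 0, "ry": 0, "rz": 0, "hand": 1}, {"x": -88.1, "y": -23.8, "z": 0, "rx": 0, "ry": 0, "rz": 0, "hand": 1}, {"x": -92.0, "y": -34.6, "z": 0, "rx": 0, "ry": 0, "rz": 0, "hand": 1}]
-435.6 -> -545.6
[{"x": -1.8, "y": -11.4, "z": 0, "rx": 0, "ry": 0, "rz": 0, "hand": 1}, {"x": -1.4, "y": -22.9, "z": 0, "rx": 0, "ry": 0, "rz": 0, "hand": 1}, {"x": 1.2, "y": -34.1, "z": 0, "rx": 0, "ry": 0, "rz": 0, "hand": 1}, {"x": 5.9, "y": -44.6, "z": 0, "rx": 0, "ry": 0, "rz": 0, "hand": 1}, {"x": 12.6, "y": -54.0, "z": 0, "rx": 0, "ry": 0, "rz": 0, "hand": 1}, {"x": 20.8, "y": -61.9, "z": 0, "rx": 0, "ry": 0, "rz": 0, "hand": 1}, {"x": 30.5, "y": -68.2, "z": 0, "rx": 0, "ry": 0, "rz": 0, "hand": 1}, {"x": 41.2, "y": -72.5, "z": 0, "rx": 0, "ry": 0, "rz": 0, "hand": 1}, {"x": 52.5, "y": -74.7, "z": 0, "rx": 0, "ry": 0, "rz": 0, "hand": 1}, {"x": 64.0, "y": -74.6, "z": 0, "rx": 0, "ry": 0, "rz": 0, "hand": 1}]
-545.6 -> -600.6
[{"x": 11.3, "y": 2.2, "z": 0, "rx": 0, "ry": 0, "rz": 0, "hand": 1}, {"x": 21.9, "y": 6.5, "z": 0, "rx": 0, "ry": 0, "rz": 0, "hand": 1}, {"x": 31.6, "y": 12.8, "z": 0, "rx": 0, "ry": 0, "rz": 0, "hand": 1}, {"x": 39.8, "y": 20.8, "z": 0, "rx": 0, "ry": 0, "rz": 0, "hand": 1}, {"x": 46.4, "y": 30.3, "z": 0, "rx": 0, "ry": 0, "rz": 0, "hand": 1}]
```

Call:
arm_command(motion=[{"x": -10.1,"y": 5.6,"z": 0,"rx": 0,"ry": 0,"rz": 0,"hand": 1},{"x": -21.0,"y": 9.1,"z": 0,"rx": 0,"ry": 0,"rz": 0,"hand": 1},{"x": -32.4,"y": 10.5,"z": 0,"rx": 0,"ry": 0,"rz": 0,"hand": 1},{"x": -43.9,"y": 9.7,"z": 0,"rx": 0,"ry": 0,"rz": 0,"hand": 1},{"x": -55.0,"y": 6.7,"z": 0,"rx": 0,"ry": 0,"rz": 0,"hand": 1},{"x": -65.3,"y": 1.6,"z": 0,"rx": 0,"ry": 0,"rz": 0,"hand": 1},{"x": -74.5,"y": -5.3,"z": 0,"rx": 0,"ry": 0,"rz": 0,"hand": 1},{"x": -82.2,"y": -13.9,"z": 0,"rx": 0,"ry": 0,"rz": 0,"hand": 1},{"x": -88.1,"y": -23.8,"z": 0,"rx": 0,"ry": 0,"rz": 0,"hand": 1},{"x": -92.0,"y": -34.6,"z": 0,"rx": 0,"ry": 0,"rz": 0,"hand": 1}])

```text
clock: 8.7
tcp_pos: [0.5217, -0.0292, 0.2533]
orientation: [0.002, 0.707, 0.707, 0.001]
wrist_force: [3.7, -0.6, 7.0]
finger_gap: 0.0221
```

Call:
arm_command(motion=[{"x": -1.8,"y": -11.4,"z": 0,"rx": 0,"ry": 0,"rz": 0,"hand": 1},{"x": -1.4,"y": -22.9,"z": 0,"rx": 0,"ry": 0,"rz": 0,"hand": 1},{"x": 1.2,"y": -34.1,"z": 0,"rx": 0,"ry": 0,"rz": 0,"hand": 1},{"x": 5.9,"y": -44.6,"z": 0,"rx": 0,"ry": 0,"rz": 0,"hand": 1},{"x": 12.6,"y": -54.0,"z": 0,"rx": 0,"ry": 0,"rz": 0,"hand": 1},{"x": 20.8,"y": -61.9,"z": 0,"rx": 0,"ry": 0,"rz": 0,"hand": 1},{"x": 30.5,"y": -68.2,"z": 0,"rx": 0,"ry": 0,"rz": 0,"hand": 1},{"x": 41.2,"y": -72.5,"z": 0,"rx": 0,"ry": 0,"rz": 0,"hand": 1},{"x": 52.5,"y": -74.7,"z": 0,"rx": 0,"ry": 0,"rz": 0,"hand": 1},{"x": 64.0,"y": -74.6,"z": 0,"rx": 0,"ry": 0,"rz": 0,"hand": 1}])

```text
clock: 9.95
tcp_pos: [0.4468, 0.0349, 0.2532]
orientation: [0.002, 0.707, 0.707, 0.0]
wrist_force: [4.0, -3.9, 5.4]
finger_gap: 0.0222
```

Call:
arm_command(motion=[{"x": 11.3,"y": 2.2,"z": 0,"rx": 0,"ry": 0,"rz": 0,"hand": 1},{"x": 21.9,"y": 6.5,"z": 0,"rx": 0,"ry": 0,"rz": 0,"hand": 1},{"x": 31.6,"y": 12.8,"z": 0,"rx": 0,"ry": 0,"rz": 0,"hand": 1},{"x": 39.8,"y": 20.8,"z": 0,"rx": 0,"ry": 0,"rz": 0,"hand": 1},{"x": 46.4,"y": 30.3,"z": 0,"rx": 0,"ry": 0,"rz": 0,"hand": 1}])

```text
clock: 10.58
tcp_pos: [0.4761, 0.0811, 0.2531]
orientation: [0.001, 0.707, 0.707, -0.001]
wrist_force: [-1.6, -4.1, 7.6]
finger_gap: 0.0224
```

```bash
for i in $(seq 0 20); do python3 arc.py $(python3 -c "print(-600.6-15*$i)") 7.5 2;done
```

```text
-600.6 -> -615.6
[{"x": 3.4, "y": 7.1, "z": 0, "rx": 0, "ry": 0, "rz": 0, "hand": 1}, {"x": 5.8, "y": 14.5, "z": 0, "rx": 0, "ry": 0, "rz": 0, "hand": 1}]
-615.6 -> -630.6
[{"x": 1.5, "y": 7.7, "z": 0, "rx": 0, "ry": 0, "rz": 0, "hand": 1}, {"x": 1.9, "y": 15.5, "z": 0, "rx": 0, "ry": 0, "rz": 0, "hand": 1}]
-630.6 -> -645.6
[{"x": -0.6, "y": 7.8, "z": 0, "rx": 0, "ry": 0, "rz": 0, "hand": 1}, {"x": -2.2, "y": 15.5, "z": 0, "rx": 0, "ry": 0, "rz": 0, "hand": 1}]
-645.6 -> -660.6
[{"x": -2.6, "y": 7.4, "z": 0, "rx": 0, "ry": 0, "rz": 0, "hand": 1}, {"x": -6.1, "y": 14.4, "z": 0, "rx": 0, "ry": 0, "rz": 0, "hand": 1}]
-660.6 -> -675.6
[{"x": -4.4, "y": 6.5, "z": 0, "rx": 0, "ry": 0, "rz": 0, "hand": 1}, {"x": -9.7, "y": 12.3, "z": 0, "rx": 0, "ry": 0, "rz": 0, "hand": 1}]
-675.6 -> -690.6
[{"x": -6.0, "y": 5.1, "z": 0, "rx": 0, "ry": 0, "rz": 0, "hand": 1}, {"x": -12.5, "y": 9.4, "z": 0, "rx": 0, "ry": 0, "rz": 0, "hand": 1}]
-690.6 -> -705.6
[{"x": -7.1, "y": 3.4, "z": 0, "rx": 0, "ry": 0, "rz": 0, "hand": 1}, {"x": -14.5, "y": 5.8, "z": 0, "rx": 0, "ry": 0, "rz": 0, "hand": 1}]
-705.
[... 1502 characters left out ...]
 1}, {"x": 9.7, "y": -12.3, "z": 0, "rx": 0, "ry": 0, "rz": 0, "hand": 1}]
-855.6 -> -870.6
[{"x": 6.0, "y": -5.1, "z": 0, "rx": 0, "ry": 0, "rz": 0, "hand": 1}, {"x": 12.5, "y": -9.4, "z": 0, "rx": 0, "ry": 0, "rz": 0, "hand": 1}]
-870.6 -> -885.6
[{"x": 7.1, "y": -3.4, "z": 0, "rx": 0, "ry": 0, "rz": 0, "hand": 1}, {"x": 14.5, "y": -5.8, "z": 0, "rx": 0, "ry": 0, "rz": 0, "hand": 1}]
-885.6 -> -900.6
[{"x": 7.7, "y": -1.5, "z": 0, "rx": 0, "ry": 0, "rz": 0, "hand": 1}, {"x": 15.5, "y": -1.9, "z": 0, "rx": 0, "ry": 0, "rz": 0, "hand": 1}]
-900.6 -> -915.6
[{"x": 7.8, "y": 0.6, "z": 0, "rx": 0, "ry": 0, "rz": 0, "hand": 1}, {"x": 15.5, "y": 2.2, "z": 0, "rx": 0, "ry": 0, "rz": 0, "hand": 1}]
```

Call:
arm_command(motion=[{"x": 3.4,"y": 7.1,"z": 0,"rx": 0,"ry": 0,"rz": 0,"hand": 1},{"x": 5.8,"y": 14.5,"z": 0,"rx": 0,"ry": 0,"rz": 0,"hand": 1}])

```text
clock: 10.82
tcp_pos: [0.4901, 0.0871, 0.2531]
orientation: [0.0, 0.707, 0.707, -0.001]
wrist_force: [-2.6, -3.0, 9.6]
finger_gap: 0.0225
```

Call:
arm_command(motion=[{"x": 1.5,"y": 7.7,"z": 0,"rx": 0,"ry": 0,"rz": 0,"hand": 1},{"x": 1.9,"y": 15.5,"z": 0,"rx": 0,"ry": 0,"rz": 0,"hand": 1}])

```text
clock: 11.08
tcp_pos: [0.5053, 0.0894, 0.2532]
orientation: [-0.0, 0.707, 0.707, -0.001]
wrist_force: [-2.8, -0.9, 10.0]
finger_gap: 0.0221
```

Call:
arm_command(motion=[{"x": -0.6,"y": 7.8,"z": 0,"rx": 0,"ry": 0,"rz": 0,"hand": 1},{"x": -2.2,"y": 15.5,"z": 0,"rx": 0,"ry": 0,"rz": 0,"hand": 1}])

```text
clock: 11.32
tcp_pos: [0.5208, 0.0877, 0.2532]
orientation: [-0.001, 0.707, 0.707, -0.0]
wrist_force: [-2.8, 1.2, 11.0]
finger_gap: 0.0222
```

Call:
arm_command(motion=[{"x": -2.6,"y": 7.4,"z": 0,"rx": 0,"ry": 0,"rz": 0,"hand": 1},{"x": -6.1,"y": 14.4,"z": 0,"rx": 0,"ry": 0,"rz": 0,"hand": 1}])

```text
clock: 11.58
tcp_pos: [0.5355, 0.082, 0.2533]
orientation: [-0.001, 0.707, 0.707, 0.0]
wrist_force: [-2.5, 2.5, 11.0]
finger_gap: 0.0225
```

Call:
arm_command(motion=[{"x": -4.4,"y": 6.5,"z": 0,"rx": 0,"ry": 0,"rz": 0,"hand": 1},{"x": -9.7,"y": 12.3,"z": 0,"rx": 0,"ry": 0,"rz": 0,"hand": 1}])

```text
clock: 11.82
tcp_pos: [0.5482, 0.0726, 0.2534]
orientation: [-0.001, 0.707, 0.708, 0.001]
wrist_force: [-0.1, 3.3, 9.3]
finger_gap: 0.0221
```

Call:
arm_command(motion=[{"x": -6.0,"y": 5.1,"z": 0,"rx": 0,"ry": 0,"rz": 0,"hand": 1},{"x": -12.5,"y": 9.4,"z": 0,"rx": 0,"ry": 0,"rz": 0,"hand": 1}])

```text
clock: 12.08
tcp_pos: [0.5582, 0.0603, 0.2534]
orientation: [-0.0, 0.707, 0.708, 0.001]
wrist_force: [0.5, 4.6, 8.7]
finger_gap: 0.0227
```

Call:
arm_command(motion=[{"x": -7.1,"y": 3.4,"z": 0,"rx": 0,"ry": 0,"rz": 0,"hand": 1},{"x": -14.5,"y": 5.8,"z": 0,"rx": 0,"ry": 0,"rz": 0,"hand": 1}])

```text
clock: 12.32
tcp_pos: [0.5645, 0.0457, 0.2535]
orientation: [0.0, 0.707, 0.708, 0.002]
wrist_force: [2.5, 4.0, 7.8]
finger_gap: 0.0217
```

Call:
arm_command(motion=[{"x": -7.7,"y": 1.5,"z": 0,"rx": 0,"ry": 0,"rz": 0,"hand": 1},{"x": -15.5,"y": 1.9,"z": 0,"rx": 0,"ry": 0,"rz": 0,"hand": 1}])

```text
clock: 12.58
tcp_pos: [0.5668, 0.0299, 0.2535]
orientation: [0.0, 0.707, 0.708, 0.002]
wrist_force: [3.4, 3.1, 6.6]
finger_gap: 0.0222
```

Call:
arm_command(motion=[{"x": -7.8,"y": -0.6,"z": 0,"rx": 0,"ry": 0,"rz": 0,"hand": 1},{"x": -15.5,"y": -2.2,"z": 0,"rx": 0,"ry": 0,"rz": 0,"hand": 1}])

```text
clock: 12.82
tcp_pos: [0.5649, 0.014, 0.2535]
orientation: [0.001, 0.707, 0.707, 0.002]
wrist_force: [4.7, 2.5, 6.9]
finger_gap: 0.0224
```

Call:
arm_command(motion=[{"x": -7.4,"y": -2.6,"z": 0,"rx": 0,"ry": 0,"rz": 0,"hand": 1},{"x": -14.4,"y": -6.1,"z": 0,"rx": 0,"ry": 0,"rz": 0,"hand": 1}])

```text
clock: 13.08
tcp_pos: [0.5589, -0.0008, 0.2535]
orientation: [0.001, 0.707, 0.707, 0.002]
wrist_force: [5.2, 1.2, 6.5]
finger_gap: 0.0221
```

Call:
arm_command(motion=[{"x": -6.5,"y": -4.4,"z": 0,"rx": 0,"ry": 0,"rz": 0,"hand": 1},{"x": -12.3,"y": -9.7,"z": 0,"rx": 0,"ry": 0,"rz": 0,"hand": 1}])

```text
clock: 13.32
tcp_pos: [0.5492, -0.0135, 0.2535]
orientation: [0.002, 0.707, 0.707, 0.001]
wrist_force: [5.2, -0.5, 6.4]
finger_gap: 0.0221
```

Call:
arm_command(motion=[{"x": -5.1,"y": -6.0,"z": 0,"rx": 0,"ry": 0,"rz": 0,"hand": 1},{"x": -9.4,"y": -12.5,"z": 0,"rx": 0,"ry": 0,"rz": 0,"hand": 1}])

```text
clock: 13.58
tcp_pos: [0.5366, -0.0232, 0.2534]
orientation: [0.002, 0.707, 0.707, 0.001]
wrist_force: [4.1, -0.8, 6.2]
finger_gap: 0.0221
```

Call:
arm_command(motion=[{"x": -3.4,"y": -7.1,"z": 0,"rx": 0,"ry": 0,"rz": 0,"hand": 1},{"x": -5.8,"y": -14.5,"z": 0,"rx": 0,"ry": 0,"rz": 0,"hand": 1}])

```text
clock: 13.82
tcp_pos: [0.5219, -0.0291, 0.2534]
orientation: [0.002, 0.707, 0.707, 0.001]
wrist_force: [3.5, -1.7, 6.3]
finger_gap: 0.0223
```

Call:
arm_command(motion=[{"x": -1.5,"y": -7.7,"z": 0,"rx": 0,"ry": 0,"rz": 0,"hand": 1},{"x": -1.9,"y": -15.5,"z": 0,"rx": 0,"ry": 0,"rz": 0,"hand": 1}])

```text
clock: 14.08
tcp_pos: [0.5061, -0.0311, 0.2533]
orientation: [0.002, 0.707, 0.707, 0.001]
wrist_force: [3.5, -2.0, 6.0]
finger_gap: 0.0224
```

Call:
arm_command(motion=[{"x": 0.6,"y": -7.8,"z": 0,"rx": 0,"ry": 0,"rz": 0,"hand": 1},{"x": 2.2,"y": -15.5,"z": 0,"rx": 0,"ry": 0,"rz": 0,"hand": 1}])

```text
clock: 14.32
tcp_pos: [0.4904, -0.0288, 0.2533]
orientation: [0.002, 0.707, 0.707, 0.0]
wrist_force: [2.5, -2.0, 6.4]
finger_gap: 0.0224
```

Call:
arm_command(motion=[{"x": 2.6,"y": -7.4,"z": 0,"rx": 0,"ry": 0,"rz": 0,"hand": 1},{"x": 6.1,"y": -14.4,"z": 0,"rx": 0,"ry": 0,"rz": 0,"hand": 1}])

```text
clock: 14.58
tcp_pos: [0.4759, -0.0226, 0.2533]
orientation: [0.001, 0.707, 0.707, 0.0]
wrist_force: [3.4, -2.2, 5.8]
finger_gap: 0.0222
```

Call:
arm_command(motion=[{"x": 4.4,"y": -6.5,"z": 0,"rx": 0,"ry": 0,"rz": 0,"hand": 1},{"x": 9.7,"y": -12.3,"z": 0,"rx": 0,"ry": 0,"rz": 0,"hand": 1}])

```text
clock: 14.82
tcp_pos: [0.4636, -0.0128, 0.2532]
orientation: [0.001, 0.707, 0.707, 0.0]
wrist_force: [3.0, -1.7, 6.0]
finger_gap: 0.0222
```

Call:
arm_command(motion=[{"x": 6.0,"y": -5.1,"z": 0,"rx": 0,"ry": 0,"rz": 0,"hand": 1},{"x": 12.5,"y": -9.4,"z": 0,"rx": 0,"ry": 0,"rz": 0,"hand": 1}])

```text
clock: 15.08
tcp_pos: [0.4542, -0.0002, 0.2532]
orientation: [0.001, 0.707, 0.707, 0.0]
wrist_force: [3.4, -2.3, 6.6]
finger_gap: 0.0222
```

Call:
arm_command(motion=[{"x": 7.1,"y": -3.4,"z": 0,"rx": 0,"ry": 0,"rz": 0,"hand": 1},{"x": 14.5,"y": -5.8,"z": 0,"rx": 0,"ry": 0,"rz": 0,"hand": 1}])

```text
clock: 15.32
tcp_pos: [0.4485, 0.0142, 0.2532]
orientation: [0.001, 0.707, 0.707, 0.0]
wrist_force: [2.9, -1.6, 7.1]
finger_gap: 0.0224
```

```bash
for i in $(seq 0 16); do python3 arc.py $(python3 -c "print(-915.6-15*$i)") 7.5 2;done
```

```text
-915.6 -> -930.6
[{"x": 7.4, "y": 2.6, "z": 0, "rx": 0, "ry": 0, "rz": 0, "hand": 1}, {"x": 14.4, "y": 6.1, "z": 0, "rx": 0, "ry": 0, "rz": 0, "hand": 1}]
-930.6 -> -945.6
[{"x": 6.5, "y": 4.4, "z": 0, "rx": 0, "ry": 0, "rz": 0, "hand": 1}, {"x": 12.3, "y": 9.7, "z": 0, "rx": 0, "ry": 0, "rz": 0, "hand": 1}]
-945.6 -> -960.6
[{"x": 5.1, "y": 6.0, "z": 0, "rx": 0, "ry": 0, "rz": 0, "hand": 1}, {"x": 9.4, "y": 12.5, "z": 0, "rx": 0, "ry": 0, "rz": 0, "hand": 1}]
-960.6 -> -975.6
[{"x": 3.4, "y": 7.1, "z": 0, "rx": 0, "ry": 0, "rz": 0, "hand": 1}, {"x": 5.8, "y": 14.5, "z": 0, "rx": 0, "ry": 0, "rz": 0, "hand": 1}]
-975.6 -> -990.6
[{"x": 1.5, "y": 7.7, "z": 0, "rx": 0, "ry": 0, "rz": 0, "hand": 1}, {"x": 1.9, "y": 15.5, "z": 0, "rx": 0, "ry": 0, "rz": 0, "hand": 1}]
-990.6 -> -1005.6
[{"x": -0.6, "y": 7.8, "z": 0, "rx": 0, "ry": 0, "rz": 0, "hand": 1}, {"x": -2.2, "y": 15.5, "z": 0, "rx": 0, "ry": 0, "rz": 0, "hand": 1}]
-1005.6 -> -1020.6
[{"x": -2.6, "y": 7.4, "z": 0, "rx": 0, "ry": 0, "rz": 0, "hand": 1}, {"x": -6.1, "y": 14.4, "z": 0, "rx": 0, "ry": 0, "rz": 0, "hand": 1}]
-1020.6 
[... 893 characters left out ...]
y": -6.1, "z": 0, "rx": 0, "ry": 0, "rz": 0, "hand": 1}]
-1110.6 -> -1125.6
[{"x": -6.5, "y": -4.4, "z": 0, "rx": 0, "ry": 0, "rz": 0, "hand": 1}, {"x": -12.3, "y": -9.7, "z": 0, "rx": 0, "ry": 0, "rz": 0, "hand": 1}]
-1125.6 -> -1140.6
[{"x": -5.1, "y": -6.0, "z": 0, "rx": 0, "ry": 0, "rz": 0, "hand": 1}, {"x": -9.4, "y": -12.5, "z": 0, "rx": 0, "ry": 0, "rz": 0, "hand": 1}]
-1140.6 -> -1155.6
[{"x": -3.4, "y": -7.1, "z": 0, "rx": 0, "ry": 0, "rz": 0, "hand": 1}, {"x": -5.8, "y": -14.5, "z": 0, "rx": 0, "ry": 0, "rz": 0, "hand": 1}]
-1155.6 -> -1170.6
[{"x": -1.5, "y": -7.7, "z": 0, "rx": 0, "ry": 0, "rz": 0, "hand": 1}, {"x": -1.9, "y": -15.5, "z": 0, "rx": 0, "ry": 0, "rz": 0, "hand": 1}]
```

Now at -885.6°.

Call:
arm_command(motion=[{"x": 7.7,"y": -1.5,"z": 0,"rx": 0,"ry": 0,"rz": 0,"hand": 1},{"x": 15.5,"y": -1.9,"z": 0,"rx": 0,"ry": 0,"rz": 0,"hand": 1}])

```text
clock: 15.58
tcp_pos: [0.4466, 0.0296, 0.2532]
orientation: [0.002, 0.707, 0.707, 0.0]
wrist_force: [2.9, -3.3, 6.8]
finger_gap: 0.0223
```

Call:
arm_command(motion=[{"x": 7.8,"y": 0.6,"z": 0,"rx": 0,"ry": 0,"rz": 0,"hand": 1},{"x": 15.5,"y": 2.2,"z": 0,"rx": 0,"ry": 0,"rz": 0,"hand": 1}])

```text
clock: 15.82
tcp_pos: [0.4487, 0.045, 0.2532]
orientation: [0.002, 0.707, 0.707, -0.0]
wrist_force: [1.8, -3.5, 5.8]
finger_gap: 0.0229
```

Call:
arm_command(motion=[{"x": 7.4,"y": 2.6,"z": 0,"rx": 0,"ry": 0,"rz": 0,"hand": 1},{"x": 14.4,"y": 6.1,"z": 0,"rx": 0,"ry": 0,"rz": 0,"hand": 1}])

```text
clock: 16.08
tcp_pos: [0.4546, 0.0593, 0.2532]
orientation: [0.001, 0.707, 0.707, -0.0]
wrist_force: [1.5, -5.4, 6.9]
finger_gap: 0.0224
```

Call:
arm_command(motion=[{"x": 6.5,"y": 4.4,"z": 0,"rx": 0,"ry": 0,"rz": 0,"hand": 1},{"x": 12.3,"y": 9.7,"z": 0,"rx": 0,"ry": 0,"rz": 0,"hand": 1}])

```text
clock: 16.32
tcp_pos: [0.4639, 0.0715, 0.2531]
orientation: [0.001, 0.707, 0.707, -0.001]
wrist_force: [0.5, -4.6, 7.9]
finger_gap: 0.022
```

Call:
arm_command(motion=[{"x": 5.1,"y": 6.0,"z": 0,"rx": 0,"ry": 0,"rz": 0,"hand": 1},{"x": 9.4,"y": 12.5,"z": 0,"rx": 0,"ry": 0,"rz": 0,"hand": 1}])

```text
clock: 16.58
tcp_pos: [0.476, 0.081, 0.2531]
orientation: [0.001, 0.707, 0.707, -0.001]
wrist_force: [-1.5, -4.4, 8.2]
finger_gap: 0.0222
```

Call:
arm_command(motion=[{"x": 3.4,"y": 7.1,"z": 0,"rx": 0,"ry": 0,"rz": 0,"hand": 1},{"x": 5.8,"y": 14.5,"z": 0,"rx": 0,"ry": 0,"rz": 0,"hand": 1}])

```text
clock: 16.82
tcp_pos: [0.4901, 0.0871, 0.2531]
orientation: [0.0, 0.707, 0.707, -0.001]
wrist_force: [-2.9, -3.0, 8.9]
finger_gap: 0.0226
```

Call:
arm_command(motion=[{"x": 1.5,"y": 7.7,"z": 0,"rx": 0,"ry": 0,"rz": 0,"hand": 1},{"x": 1.9,"y": 15.5,"z": 0,"rx": 0,"ry": 0,"rz": 0,"hand": 1}])

```text
clock: 17.08
tcp_pos: [0.5053, 0.0894, 0.2531]
orientation: [-0.0, 0.707, 0.707, -0.001]
wrist_force: [-3.8, 0.2, 10.4]
finger_gap: 0.0223
```

Call:
arm_command(motion=[{"x": -0.6,"y": 7.8,"z": 0,"rx": 0,"ry": 0,"rz": 0,"hand": 1},{"x": -2.2,"y": 15.5,"z": 0,"rx": 0,"ry": 0,"rz": 0,"hand": 1}])

```text
clock: 17.32
tcp_pos: [0.5208, 0.0877, 0.2532]
orientation: [-0.001, 0.707, 0.707, -0.0]
wrist_force: [-3.5, 1.6, 10.4]
finger_gap: 0.0224
```

Call:
arm_command(motion=[{"x": -2.6,"y": 7.4,"z": 0,"rx": 0,"ry": 0,"rz": 0,"hand": 1},{"x": -6.1,"y": 14.4,"z": 0,"rx": 0,"ry": 0,"rz": 0,"hand": 1}])

```text
clock: 17.58
tcp_pos: [0.5355, 0.082, 0.2532]
orientation: [-0.001, 0.707, 0.707, 0.0]
wrist_force: [-2.1, 2.0, 10.5]
finger_gap: 0.0223
```

Call:
arm_command(motion=[{"x": -4.4,"y": 6.5,"z": 0,"rx": 0,"ry": 0,"rz": 0,"hand": 1},{"x": -9.7,"y": 12.3,"z": 0,"rx": 0,"ry": 0,"rz": 0,"hand": 1}])

```text
clock: 17.82
tcp_pos: [0.5482, 0.0726, 0.2533]
orientation: [-0.001, 0.707, 0.708, 0.001]
wrist_force: [-1.0, 4.0, 10.7]
finger_gap: 0.0224
```

Call:
arm_command(motion=[{"x": -6.0,"y": 5.1,"z": 0,"rx": 0,"ry": 0,"rz": 0,"hand": 1},{"x": -12.5,"y": 9.4,"z": 0,"rx": 0,"ry": 0,"rz": 0,"hand": 1}])

```text
clock: 18.08
tcp_pos: [0.5582, 0.0603, 0.2534]
orientation: [-0.0, 0.707, 0.708, 0.001]
wrist_force: [1.3, 4.3, 9.0]
finger_gap: 0.0223
```

Call:
arm_command(motion=[{"x": -7.1,"y": 3.4,"z": 0,"rx": 0,"ry": 0,"rz": 0,"hand": 1},{"x": -14.5,"y": 5.8,"z": 0,"rx": 0,"ry": 0,"rz": 0,"hand": 1}])

```text
clock: 18.32
tcp_pos: [0.5645, 0.0456, 0.2535]
orientation: [0.0, 0.707, 0.708, 0.002]
wrist_force: [2.9, 4.5, 7.8]
finger_gap: 0.0224
```

Call:
arm_command(motion=[{"x": -7.7,"y": 1.5,"z": 0,"rx": 0,"ry": 0,"rz": 0,"hand": 1},{"x": -15.5,"y": 1.9,"z": 0,"rx": 0,"ry": 0,"rz": 0,"hand": 1}])

```text
clock: 18.58
tcp_pos: [0.5669, 0.0299, 0.2535]
orientation: [0.001, 0.707, 0.708, 0.002]
wrist_force: [3.9, 2.9, 6.8]
finger_gap: 0.0224
```

Now at -1080.6°, 2.89 turns from the start.

Call:
arm_command(motion=[{"x": -7.8,"y": -0.6,"z": 0,"rx": 0,"ry": 0,"rz": 0,"hand": 1},{"x": -15.5,"y": -2.2,"z": 0,"rx": 0,"ry": 0,"rz": 0,"hand": 1}])

```text
clock: 18.82
tcp_pos: [0.565, 0.014, 0.2535]
orientation: [0.001, 0.707, 0.707, 0.002]
wrist_force: [4.3, 2.1, 6.5]
finger_gap: 0.0225
```

Call:
arm_command(motion=[{"x": -7.4,"y": -2.6,"z": 0,"rx": 0,"ry": 0,"rz": 0,"hand": 1},{"x": -14.4,"y": -6.1,"z": 0,"rx": 0,"ry": 0,"rz": 0,"hand": 1}])

```text
clock: 19.08
tcp_pos: [0.559, -0.0008, 0.2535]
orientation: [0.001, 0.707, 0.707, 0.002]
wrist_force: [4.5, -0.4, 6.3]
finger_gap: 0.022
```

Call:
arm_command(motion=[{"x": -6.5,"y": -4.4,"z": 0,"rx": 0,"ry": 0,"rz": 0,"hand": 1},{"x": -12.3,"y": -9.7,"z": 0,"rx": 0,"ry": 0,"rz": 0,"hand": 1}])

```text
clock: 19.32
tcp_pos: [0.5498, -0.0129, 0.2535]
orientation: [0.002, 0.707, 0.707, 0.002]
wrist_force: [7.7, 2.1, 4.9]
finger_gap: 0.0222
```

Tangential force has risen to about 7 N, so the carriage is touching the stop. I'll use small steps from here.

```bash
python3 arc.py -1125.6 3 2; for i in 0 1 2 3 4; do python3 arc.py $(python3 -c "print(-1131.6-3*$i)") 1.5 2;done
```

```text
-1125.6 -> -1131.6
[{"x": -2.1, "y": -2.3, "z": 0, "rx": 0, "ry": 0, "rz": 0, "hand": 1}, {"x": -4.2, "y": -4.7, "z": 0, "rx": 0, "ry": 0, "rz": 0, "hand": 1}]
-1131.6 -> -1134.6
[{"x": -1.0, "y": -1.2, "z": 0, "rx": 0, "ry": 0, "rz": 0, "hand": 1}, {"x": -1.9, "y": -2.5, "z": 0, "rx": 0, "ry": 0, "rz": 0, "hand": 1}]
-1134.6 -> -1137.6
[{"x": -0.9, "y": -1.3, "z": 0, "rx": 0, "ry": 0, "rz": 0, "hand": 1}, {"x": -1.8, "y": -2.6, "z": 0, "rx": 0, "ry": 0, "rz": 0, "hand": 1}]
-1137.6 -> -1140.6
[{"x": -0.8, "y": -1.3, "z": 0, "rx": 0, "ry": 0, "rz": 0, "hand": 1}, {"x": -1.6, "y": -2.7, "z": 0, "rx": 0, "ry": 0, "rz": 0, "hand": 1}]
-1140.6 -> -1143.6
[{"x": -0.8, "y": -1.4, "z": 0, "rx": 0, "ry": 0, "rz": 0, "hand": 1}, {"x": -1.5, "y": -2.8, "z": 0, "rx": 0, "ry": 0, "rz": 0, "hand": 1}]
-1143.6 -> -1146.6
[{"x": -0.7, "y": -1.4, "z": 0, "rx": 0, "ry": 0, "rz": 0, "hand": 1}, {"x": -1.3, "y": -2.8, "z": 0, "rx": 0, "ry": 0, "rz": 0, "hand": 1}]
```

Call:
arm_command(motion=[{"x": -2.1,"y": -2.3,"z": 0,"rx": 0,"ry": 0,"rz": 0,"hand": 1},{"x": -4.2,"y": -4.7,"z": 0,"rx": 0,"ry": 0,"rz": 0,"hand": 1}])

```text
clock: 19.58
tcp_pos: [0.5458, -0.0166, 0.2535]
orientation: [0.002, 0.707, 0.707, 0.003]
wrist_force: [9.7, 3.0, 4.2]
finger_gap: 0.0224
```

Call:
arm_command(motion=[{"x": -1.0,"y": -1.2,"z": 0,"rx": 0,"ry": 0,"rz": 0,"hand": 1},{"x": -1.9,"y": -2.5,"z": 0,"rx": 0,"ry": 0,"rz": 0,"hand": 1}])

```text
clock: 19.82
tcp_pos: [0.5437, -0.0183, 0.2535]
orientation: [0.002, 0.707, 0.707, 0.003]
wrist_force: [10.7, 4.5, 2.7]
finger_gap: 0.022
```

Call:
arm_command(motion=[{"x": -0.9,"y": -1.3,"z": 0,"rx": 0,"ry": 0,"rz": 0,"hand": 1},{"x": -1.8,"y": -2.6,"z": 0,"rx": 0,"ry": 0,"rz": 0,"hand": 1}])

```text
clock: 20.08
tcp_pos: [0.5415, -0.02, 0.2536]
orientation: [0.002, 0.707, 0.708, 0.004]
wrist_force: [11.3, 4.5, 4.5]
finger_gap: 0.0224
```

Call:
arm_command(motion=[{"x": -0.8,"y": -1.3,"z": 0,"rx": 0,"ry": 0,"rz": 0,"hand": 1},{"x": -1.6,"y": -2.7,"z": 0,"rx": 0,"ry": 0,"rz": 0,"hand": 1}])

```text
clock: 20.32
tcp_pos: [0.5392, -0.0215, 0.2536]
orientation: [0.002, 0.707, 0.708, 0.004]
wrist_force: [11.6, 5.1, 2.1]
finger_gap: 0.0224
```

Call:
arm_command(motion=[{"x": -0.8,"y": -1.4,"z": 0,"rx": 0,"ry": 0,"rz": 0,"hand": 1},{"x": -1.5,"y": -2.8,"z": 0,"rx": 0,"ry": 0,"rz": 0,"hand": 1},{"x": -1.5,"y": -2.8,"z": 0,"rx": 0,"ry": 0,"rz": 0,"hand": 1}])

```text
clock: 20.7
tcp_pos: [0.5366, -0.0231, 0.2536]
orientation: [0.002, 0.707, 0.708, 0.004]
wrist_force: [11.8, 4.7, 2.3]
finger_gap: 0.0224
```

Run:
```python
from h import *
s=st(); v=s['tcp_pos'][:2]-np.array([.5058,.0292]); print(np.degrees(np.arctan2(v[1],v[0])),np.linalg.norm(v)); t=np.array([v[1],-v[0]])/np.linalg.norm(v); print(-np.dot(s['wrist_force'][:2],t))
```

```text
{'clock': 20.7, 'joint_pos': [-0.195, 0.2261, -0.0162, 1.3199, 0.0044, 1.3745], 'qvel': [0.0024, 0.0014, 0.0001, 0.0009, -0.0004, -0.0003], 'tau': [-2.684, -42.3933, 23.5185, 4.9298, -1.9556, -0.0018], 'tcp_pos': [0.5366, -0.0231, 0.2536], 'orientation': [0.0024, 0.7066, 0.7076, 0.0042], 'wrist_force': [11.7635, 4.7477, 2.3099], 'ft_torque': [0.8989, -2.6129, -0.0114], 'finger_gap': 0.0224}
-59.51281278061893 0.060715728631363486
12.5458631880304
```

Call:
arm_command(motion=[{"x": -0.7,"y": -1.4,"z": 0,"rx": 0,"ry": 0,"rz": 0,"hand": 1},{"x": -1.3,"y": -2.8,"z": 0,"rx": 0,"ry": 0,"rz": 0,"hand": 1}])

```text
clock: 20.95
tcp_pos: [0.5343, -0.0243, 0.2536]
orientation: [0.003, 0.707, 0.708, 0.005]
wrist_force: [14.4, 4.6, 1.1]
finger_gap: 0.0224
```

Excess over free running is about 11.5 N, a clear stop. The handle is at -62°, so I'll back off to +28°.

```bash
python3 -c "
from arc import *
arc(-66.6,[-66.6+9.56*(i+1) for i in range(10)])"
```

```text
-66.6 -> 29.000000000000014
[{"x": 4.7, "y": 8.8, "z": 0, "rx": 0, "ry": 0, "rz": 0, "hand": 1}, {"x": 10.8, "y": 16.7, "z": 0, "rx": 0, "ry": 0, "rz": 0, "hand": 1}, {"x": 18.2, "y": 23.5, "z": 0, "rx": 0, "ry": 0, "rz": 0, "hand": 1}, {"x": 26.6, "y": 29.0, "z": 0, "rx": 0, "ry": 0, "rz": 0, "hand": 1}, {"x": 35.7, "y": 33.0, "z": 0, "rx": 0, "ry": 0, "rz": 0, "hand": 1}, {"x": 45.4, "y": 35.4, "z": 0, "rx": 0, "ry": 0, "rz": 0, "hand": 1}, {"x": 55.4, "y": 36.2, "z": 0, "rx": 0, "ry": 0, "rz": 0, "hand": 1}, {"x": 65.4, "y": 35.3, "z": 0, "rx": 0, "ry": 0, "rz": 0, "hand": 1}, {"x": 75.0, "y": 32.8, "z": 0, "rx": 0, "ry": 0, "rz": 0, "hand": 1}, {"x": 84.2, "y": 28.6, "z": 0, "rx": 0, "ry": 0, "rz": 0, "hand": 1}]
```

Call:
arm_command(motion=[{"x": 4.7,"y": 8.8,"z": 0,"rx": 0,"ry": 0,"rz": 0,"hand": 1},{"x": 10.8,"y": 16.7,"z": 0,"rx": 0,"ry": 0,"rz": 0,"hand": 1},{"x": 18.2,"y": 23.5,"z": 0,"rx": 0,"ry": 0,"rz": 0,"hand": 1},{"x": 26.6,"y": 29.0,"z": 0,"rx": 0,"ry": 0,"rz": 0,"hand": 1},{"x": 35.7,"y": 33.0,"z": 0,"rx": 0,"ry": 0,"rz": 0,"hand": 1},{"x": 45.4,"y": 35.4,"z": 0,"rx": 0,"ry": 0,"rz": 0,"hand": 1},{"x": 55.4,"y": 36.2,"z": 0,"rx": 0,"ry": 0,"rz": 0,"hand": 1},{"x": 65.4,"y": 35.3,"z": 0,"rx": 0,"ry": 0,"rz": 0,"hand": 1},{"x": 75.0,"y": 32.8,"z": 0,"rx": 0,"ry": 0,"rz": 0,"hand": 1},{"x": 84.2,"y": 28.6,"z": 0,"rx": 0,"ry": 0,"rz": 0,"hand": 1}])

```text
clock: 22.2
tcp_pos: [0.5592, 0.0587, 0.2534]
orientation: [0.001, 0.707, 0.707, 0.001]
wrist_force: [1.5, -1.4, 7.1]
finger_gap: 0.0223
```

Run:
```python
from h import *
s=st(); v=s['tcp_pos'][:2]-np.array([.5058,.0292]); print(np.degrees(np.arctan2(v[1],v[0])),np.linalg.norm(v)); t=np.array([v[1],-v[0]])/np.linalg.norm(v); print(-np.dot(s['wrist_force'][:2],t))
p=viewer.read_camera('scene'); save(p,'s2')
im=cv2.cvtColor(p['image'],cv2.COLOR_RGB2BGR)[165:285,240:340]
cv2.imwrite('pics/s2c.png',cv2.resize(im,None,fx=5,fy=5,interpolation=cv2.INTER_CUBIC))
```

```text
{'clock': 22.2, 'joint_pos': [-0.0379, 0.2806, 0.0553, 1.3423, -0.0006, 1.5329], 'qvel': [0.1274, -0.0526, -0.076, -0.013, -0.0015, 0.1276], 'tau': [0.0988, -42.2848, 26.055, 1.0806, 0.4204, -0.1303], 'tcp_pos': [0.5592, 0.0587, 0.2534], 'orientation': [0.0013, 0.7071, 0.7071, 0.0008], 'wrist_force': [1.5346, -1.3707, 7.1387], 'ft_torque': [-0.3922, -0.2488, -0.0254], 'finger_gap': 0.0223}
28.89929233463112 0.06095979552985175
-1.94158270697075
```

View pics/s2c.png

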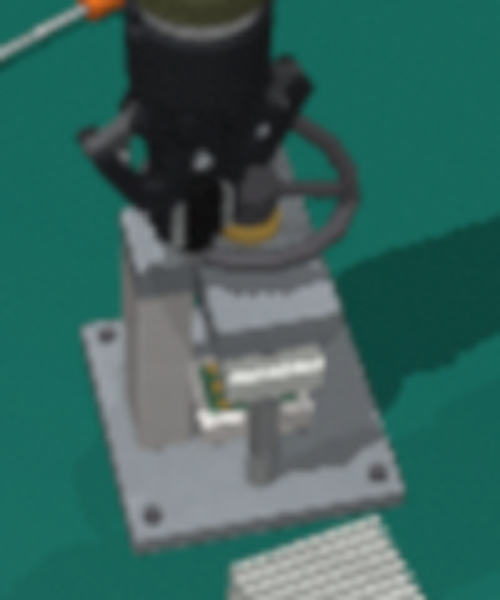

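Call:
arm_command(motion=[{"x": 0,"y": 0,"z": 0,"rx": 0,"ry": 0,"rz": 0,"hand": 1},{"x": 0,"y": 0,"z": 0,"rx": 0,"ry": 0,"rz": 0,"hand": 1}])

```text
clock: 22.5
tcp_pos: [0.5585, 0.0598, 0.2534]
orientation: [0.0, 0.707, 0.707, 0.001]
wrist_force: [1.6, 2.4, 8.5]
finger_gap: 0.0223
```

Call:
arm_command(motion=[{"x": 0,"y": 0,"z": 0,"rx": 0,"ry": 0,"rz": 0,"hand": -1},{"x": 0,"y": 0,"z": 0,"rx": 0,"ry": 0,"rz": 0,"hand": -1},{"x": 0,"y": 0,"z": 0,"rx": 0,"ry": 0,"rz": 0,"hand": -1},{"x": 0,"y": 0,"z": 0,"rx": 0,"ry": 0,"rz": 0,"hand": -1},{"x": 0,"y": 0,"z": 0,"rx": 0,"ry": 0,"rz": 0,"hand": -1},{"x": 0,"y": 0,"z": 0,"rx": 0,"ry": 0,"rz": 0,"hand": -1},{"x": 0,"y": 0,"z": 0,"rx": 0,"ry": 0,"rz": 0,"hand": -1},{"x": 0,"y": 0,"z": 0,"rx": 0,"ry": 0,"rz": 0,"hand": -1}])

```text
clock: 23.5
tcp_pos: [0.5582, 0.0584, 0.2523]
orientation: [0.0, 0.707, 0.707, 0.0]
wrist_force: [0.3, -0.3, -0.8]
finger_gap: 0.0853
```

Released, with no residual force. I'll lift straight up, then move to the -y side to look at the scale.

Call:
arm_command(motion=[{"x": 0,"y": 0,"z": -30,"rx": 0,"ry": 0,"rz": 0,"hand": -1},{"x": 0,"y": 0,"z": -60,"rx": 0,"ry": 0,"rz": 0,"hand": -1},{"x": 0,"y": 0,"z": -100,"rx": 0,"ry": 0,"rz": 0,"hand": -1},{"x": -50,"y": -10,"z": -100,"rx": 0,"ry": 0,"rz": 0,"hand": -1},{"x": -100,"y": -20,"z": -100,"rx": 0,"ry": 0,"rz": 0,"hand": -1},{"x": -150,"y": -30,"z": -100,"rx": 0,"ry": 0,"rz": 0,"hand": -1},{"x": -200,"y": -40,"z": -100,"rx": 0,"ry": 0,"rz": 0,"hand": -1},{"x": -250,"y": -50,"z": -100,"rx": 0,"ry": 0,"rz": 0,"hand": -1},{"x": -280,"y": -50,"z": -100,"rx": 0,"ry": 0,"rz": 0,"hand": -1},{"x": -280,"y": -50,"z": -100,"rx": 0,"ry": 0,"rz": 0,"hand": -1}])

```text
clock: 24.75
tcp_pos: [0.5079, -0.2237, 0.3518]
orientation: [-0.0, 0.708, 0.706, -0.0]
wrist_force: [0.4, 1.0, 0.2]
finger_gap: 0.0855
```

Run:
```python
from h import *
p=viewer.read_camera('wrist'); save(p,'w3')
for q in ['pointer_top','drag_edge','handle','wheel']:
    for f in finder.find_in(p,q)[:2]: print(q,np.round(f['at'],1),round(f['score'],2),np.round(world(p,*f['at']),4))
p=viewer.read_camera('top'); save(p,'t3')
import fit; d,hp=fit.fit(p)
```

```text
pointer_top [281.2  28.1] 0.7 [ 0.5063 -0.0732  0.1528]
drag_edge [270.9  19.9] 0.7 [ 0.4968 -0.0685  0.1645]
fit [0.50370252 0.02962632] encl [505.78286743  29.67107773] 65.58631896972656 n 1118 75
handle [0.55626568 0.06042543 0.29377929] [0.54642758 0.0499146  0.28517554] [0.5671882  0.07015433 0.29989422]
```

View pics/w3.png

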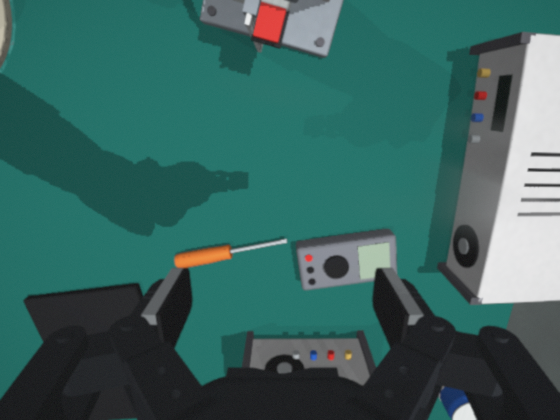

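View pics/t3.png

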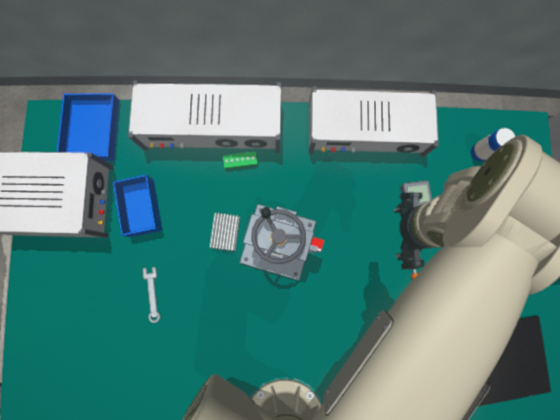

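The top view shows the handle at pixel (265,212), about 31°, with everything around the press unmoved. I'll tilt the wrist to see the pointer gap from the side.

Call:
arm_command(motion=[{"x": -10,"y": 0,"z": 10,"rx": 0,"ry": 10,"rz": 0,"hand": -1},{"x": -20,"y": 0,"z": 20,"rx": 0,"ry": 20,"rz": 0,"hand": -1},{"x": -20,"y": 0,"z": 40,"rx": 0,"ry": 30,"rz": 0,"hand": -1},{"x": -20,"y": 0,"z": 60,"rx": 0,"ry": 40,"rz": 0,"hand": -1},{"x": -20,"y": 0,"z": 80,"rx": 0,"ry": 50,"rz": 0,"hand": -1},{"x": -20,"y": 0,"z": 80,"rx": 0,"ry": 50,"rz": 0,"hand": -1},{"x": -20,"y": 0,"z": 80,"rx": 0,"ry": 50,"rz": 0,"hand": -1}])

```text
clock: 25.92
tcp_pos: [0.5086, -0.2409, 0.2737]
orientation: [-0.297, 0.641, 0.642, 0.298]
wrist_force: [0.2, 1.0, 0.9]
finger_gap: 0.0851
```

Run:
```python
from h import *
p=viewer.read_camera('wrist'); save(p,'w4')
for q in ['pointer_top','drag_edge']:
    for f in finder.find_in(p,q)[:2]: print(q,np.round(f['at'],1),round(f['score'],2),np.round(world(p,*f['at']),4))
```

```text
pointer_top [282.6 118. ] 0.6 [ 0.5077 -0.0561  0.2032]
pointer_top [302.1 120. ] 0.29 [0.5443 0.1498 0.0077]
drag_edge [269.6 156.2] 0.86 [ 0.4939 -0.0722  0.1639]
```

View pics/w4.png

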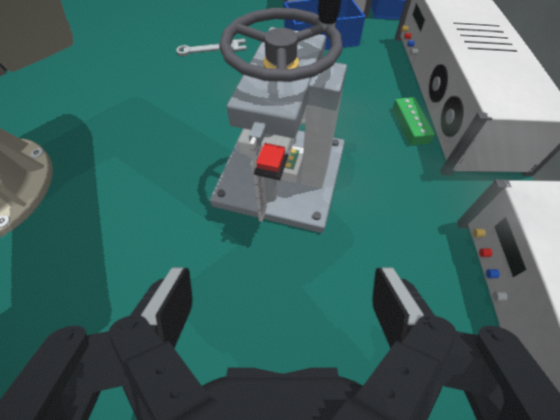

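Run:
```python
from h import *
p=viewer.read_camera('wrist')
Rm=R.from_rotvec(np.array(p['rvec']).ravel()).as_matrix();print(-Rm.T@np.array(p['tvec']).ravel(), Rm[2])
im=cv2.cvtColor(p['image'],cv2.COLOR_RGB2BGR)[110:230,200:350]
cv2.imwrite('pics/w4c.png',cv2.resize(im,None,fx=5,fy=5,interpolation=cv2.INTER_CUBIC))
s=st()
```

```text
[ 0.50682665 -0.29645252  0.43057063] [ 0.0034082   0.51767009 -0.85557353]
{'clock': 26.125, 'joint_pos': [-0.8615, 0.787, 0.5977, 2.1073, 0.5205, 0.503], 'qvel': [-0.0034, 0.0119, -0.0055, -0.0015, 0.0, -0.0043], 'tau': [-0.2614, -64.0644, 23.5136, 6.0856, 1.2295, 0.0091], 'tcp_pos': [0.5087, -0.2405, 0.2769], 'orientation': [-0.2947, 0.6405, 0.6436, 0.2979], 'wrist_force': [-0.4185, -0.1783, 0.3964], 'ft_torque': [-0.6359, -0.0159, 0.0523], 'finger_gap': 0.0852}
```

View pics/w4c.png

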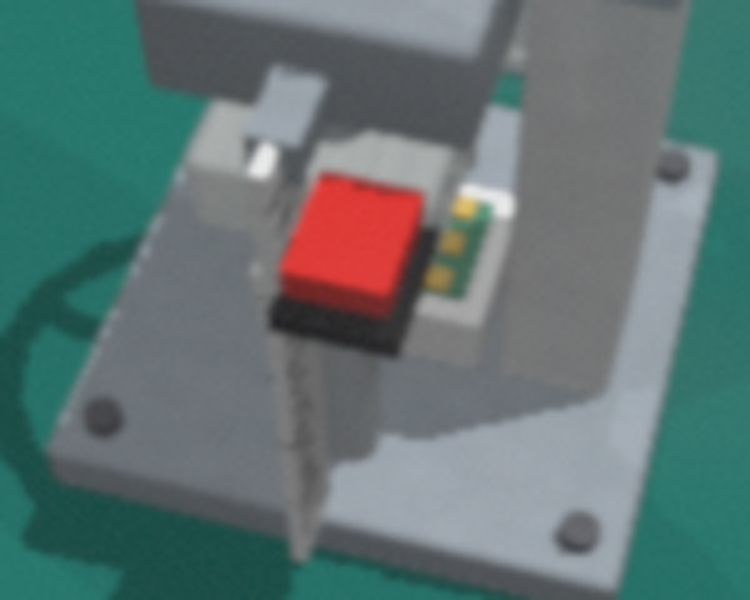

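Call:
arm_command(motion=[{"x": -30,"y": 0,"z": 25,"rx": 0,"ry": 5,"rz": 0,"hand": -1},{"x": -60,"y": 0,"z": 50,"rx": 0,"ry": 10,"rz": 0,"hand": -1},{"x": -92,"y": 0,"z": 77,"rx": 0,"ry": 14,"rz": 0,"hand": -1},{"x": -92,"y": 0,"z": 77,"rx": 0,"ry": 14,"rz": 0,"hand": -1},{"x": -92,"y": 0,"z": 77,"rx": 0,"ry": 14,"rz": 0,"hand": -1}])

```text
clock: 26.75
tcp_pos: [0.5089, -0.2418, 0.1558]
orientation: [-0.373, 0.6, 0.601, 0.374]
wrist_force: [0.5, -1.1, 0.7]
finger_gap: 0.0855
```

Run:
```python
from h import *
p=viewer.read_camera('wrist'); save(p,'w5')
for q in ['pointer_top','drag_edge']:
    for f in finder.find_in(p,q)[:2]: print(q,np.round(f['at'],1),round(f['score'],2),np.round(world(p,*f['at']),4))
f=finder.find_in(p,'drag_edge'); u,v=map(int,f[0]['at']); print(u,v)
im=cv2.cvtColor(p['image'],cv2.COLOR_RGB2BGR)[max(0,v-50):v+50,u-60:u+60]
cv2.imwrite('pics/w5c.png',cv2.resize(im,None,fx=6,fy=6,interpolation=cv2.INTER_CUBIC))
for r in range(max(0,v-20),v+30): print(r,p['image'][r,u],np.round(world(p,u,r),4),np.round(p['z_map'][r,u],4))
```

```text
pointer_top [285.   96.9] 0.63 [ 0.5102 -0.0509  0.1568]
drag_edge [269.4 106.2] 0.82 [ 0.4968 -0.0839  0.164 ]
269 106
86 [103 105 107] [ 0.4949 -0.0368  0.1611] 0.3026
87 [105 106 108] [ 0.4949 -0.0364  0.16  ] 0.3036
88 [108 109 111] [ 0.4948 -0.0351  0.1584] 0.3057
89 [125 124 124] [ 0.4948 -0.0361  0.1578] 0.3054
90 [148 129 129] [ 0.4948 -0.0365  0.157 ] 0.3056
91 [160 100  98] [ 0.4956 -0.0558  0.1647] 0.2865
92 [177  73  72] [ 0.4957 -0.0577  0.1646] 0.2852
93 [213  72  70] [ 0.4957 -0.0589  0.1643] 0.2846
94 [222  76  73] [ 0.4958 -0.0613  0.1644] 0.2829
95 [221  74  71] [ 0.4958 -0.0633  0.1644] 0.2814
96 [221  75  73] [ 0.4959 -0.0658  0.1646] 0.2795
97 [221  74  73] [ 0.496  -0.0673  0.1644] 0.2785
98 [221  76  73] [ 0.496  -0.0694  0.1644] 0.2771
99 [221  76  74] [ 0.4961 -0.0705  0.1641] 0.2765
100 [222  76  73] [ 0.4961 -0.0721  0.1639] 0.2755
101 [222  77  74] [ 0.4962 -0.0741  0.164 ] 0.274
102 [221  75  72] [ 0.4963 -0.0774  0.1646] 0.2712
103 [222  76  73] [ 0.4963 -0.0779  0.164 ] 0.2713
104 [221  72  70] [ 0.4964 -0.0797  0.164 ] 0.27
105 [222  74  72] [ 0.4965 -
[... 805 characters left out ...]
.1506] 0.2758
122 [35 35 38] [ 0.4963 -0.0874  0.1511] 0.2736
123 [35 33 35] [ 0.4962 -0.0873  0.1501] 0.2743
124 [32 32 33] [ 0.4963 -0.088   0.1495] 0.2743
125 [34 34 34] [ 0.4962 -0.0875  0.1483] 0.2755
126 [33 32 35] [ 0.4962 -0.0886  0.1479] 0.275
127 [39 40 42] [ 0.4962 -0.0879  0.1465] 0.2765
128 [64 66 68] [ 0.4938 -0.037   0.1155] 0.3345
129 [89 92 93] [ 0.4938 -0.0369  0.1142] 0.3354
130 [100 104 106] [ 0.4937 -0.0359  0.1124] 0.3375
131 [103 106 108] [ 0.4937 -0.0372  0.112 ] 0.3368
132 [102 105 108] [ 0.4936 -0.0357  0.1098] 0.3394
133 [103 107 109] [ 0.4936 -0.0359  0.1087] 0.34
134 [102 106 107] [ 0.4936 -0.0357  0.1074] 0.3411
135 [104 107 109] [ 0.4936 -0.036   0.1063] 0.3416
```

View pics/w5c.png

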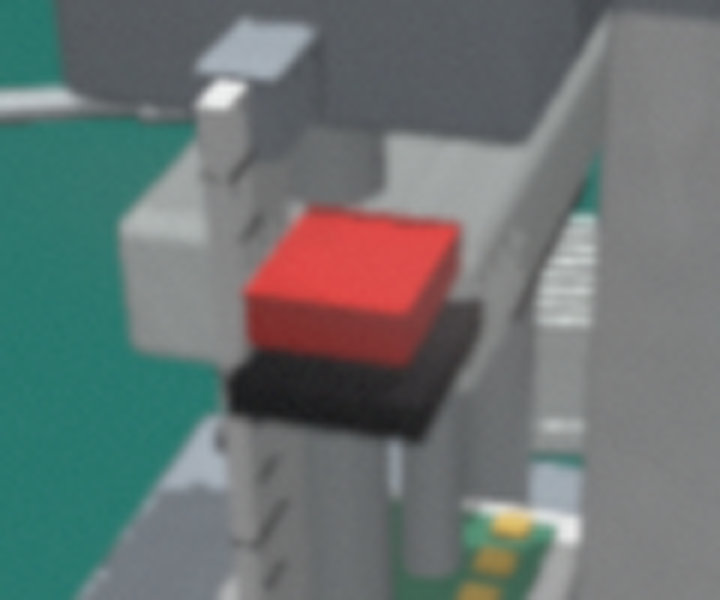

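The crop shows the red drag pointer clear above the black pointer. Depth puts the red underside at about 156.3 mm and the black top at about 151.1 mm, a gap of about 5.2 mm. The arm is clear of everything, so I'm handing in.

```bash
python3 -c "
from h import *
print(hand_in()); st()"
```

```text
the job is handed in; nothing more can be done
None
the job is handed in; nothing more can be done
```

The press is parked and handed in at about 27 s of robot time. I cranked the wheel clockwise by the handle about 3.06 turns. First touch came at about 3.0 turns, and I stopped when the push was about 11.5 N above free running. I then backed the wheel off a quarter turn, let go of the handle and moved the arm clear.

**Last checks:**
- **Back-off from the arm's position:** about 92°.
- **Back-off from the top camera:** handle at about 31.5°, about 93° back from the stop.
- **Pointer gap:** about 5.2 mm between the drag pointer and the carriage pointer (5 mm expected).
- **After release:** no remaining force on the gripper.
- **Surroundings:** the module was still in the press, and the things around it looked unmoved. I checked this by eye only.

None of the checks failed. The back-off is about 2–3° over a quarter turn by these measures, because the arm ran slightly past its target; I left it rather than turn back.

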